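Vent the bench reactor, then open its guard gate and hold it wide

TASK

The bench reactor has cooled: first turn the vent valve's handle until its nose points at the index rib on its plate, then squeeze the main catch's two tabs together so that the guard gate kicks out onto its safety catch. Next squeeze the gate's own handle to free the safety catch, swing the gate past its check and on until it stands well beyond square to the front. Finish there, still gripping the handle and holding the gate wide (let go, it would swing back to the check), with the vent left at its mark and the things lying about on the bench undisturbed.

Things in the scene. Friction and masses are not known exactly. Their poses are not given: they have to be found in the camera images.
- guard: Bench-top reactor guard: aluminium frame with clear panes on a steel tray, 360 mm wide, 270 mm deep, top 245 mm above the bench. Origin: bench level, middle of its front face; x into the guard, y to the left along the front (hinge side), z up.
- vent_handle (a joint): Angle of the black vent handle about its upright axis (rad). 0: nose pointing exactly at the index rib. Positive: nose counter-clockwise of the rib, seen from above. Turns from -0.5 to 1.75, stiffly (0.06 N m), and stays where left. Starts between 0.55 and 1.45.
- vent_grip (a point): On the vent handle's axis, mid-height of its grip bar; the frame turns with the handle. Bar: upright black block 14 mm thick (y), 40 mm long (x from -18 to +22 mm), 18 mm up and down from here; pinch it from above along y. A lower nose, 6 to 10 mm wide, points along -x, its tip 40 mm out.
- vent_mark (a point): The index rib, a short dark raised bar (10 mm long, 5 mm wide) at the rim of the round steel plate (104 mm across) under the vent handle, over the brass silencer: 47 mm from the valve's axis towards the guard's -x, 25 mm lower than vent_grip; axes as the guard's. The nose must point at it; its tip stops 2 mm short.
- main_catch (a point): Main catch, on the guard's front top rail near the gate's free end: midway between its two upright grey tabs; axes as the guard's. Each tab is 24 mm (x) by 5 mm (y), from 34 mm below to 18 mm above here, outer faces 25 mm either way along y. Squeeze both together along y from above: with both 6 mm in, the gate kicks out by itself towards the robot, onto the safety catch.
- jaw_left (a joint): Inward travel of the main catch's left (+y) tab (m): 0 at rest, 0.0105 fully in, against a spring (4 N at first, 11 N fully in); springs back when let go.
- jaw_right (a joint): Inward travel of the main catch's right (-y) tab (m), as jaw_left. Fully in, the two outer faces are 29 mm apart.
- gate (a joint): Gate's opening angle (rad), clockwise from above, free end towards the robot. 0 shut; 0.127 ajar on the safety catch, where it yields inward to a push of 6 N; meets the sprung check at 0.9, passed at 1.15 (about 1 N m, 5 N at the handle); pi/2 square to the front; stop 1.95. A closing spring (0.1 to 0.3 N m) brings it back to rest at the check, about 1.4, when let go.
- gate_hinge (a point): On the gate's upright hinge axis at the guard's left front corner, 245 mm above the bench (the gate's top edge); axes as the guard's. The gate, aluminium with a clear pane, is 318 mm long from here, 22 mm thick, its lower edge 52 mm above the bench.
- handle_grip (a point): Grip point of the squeeze handle on the gate's top: midway between its two upright grey plates, 190 mm from the hinge axis, 60 mm above the gate's top edge. Frame turns with the gate: x square to it (into the guard when shut), y along it towards the hinge. Plates 25 mm wide (y), outer faces at x = -22.5 and +22.5 mm, tops 20 mm above here. Pinch both from above along x.
- safety_lever: Rear (+x) plate of the squeeze handle, a sprung lever with a claw; the front plate is fixed to the gate. Squeezed, it moves up to 13 mm towards the front plate (3 N at first, 10 N fully in); 7 mm frees the claw. Origin on its pivot, 12 mm above the gate's top. The claw arm lies behind it, 20 to 29 mm to the hinge side of its middle, under 45 mm above the gate's top.
- spanner: Steel open-ended spanner, 170 mm long, flat on the bench before the gate; the gate passes over it. To be left alone.
- gasket: Copper sealing ring, 68 mm across, 6 mm thick, flat on the bench before the gate's free end. To be left alone.
- screwdriver: Screwdriver, 190 mm long, lying on the bench at the left. To be left alone.
- beaker: Glass beaker, 72 mm across, 95 mm high, on the bench at the right. To be left alone.
- amber_bottle: Amber glass bottle, 70 mm across, 160 mm high, standing at the left. To be left alone.
- wash_bottle: White plastic bottle, 68 mm across, 170 mm high, left of the guard. To be left alone.
- carton: Small cardboard box, 120 x 90 x 85 mm, at the right. To be left alone.

How it is judged:
By the outcome, as a careful person would: the job done as asked, in the order asked, and still so for the second after the job is handed in, while the arm keeps its last pose, push and grip.
It also fails if it takes over 64 s, if anything falls off the work surface, if the arm or the gripper's body presses on something with over 40 N, if the wrist force passes 120 N, or if a joint passes its speed limit or range.

ROBOT

A 6-joint arm with a two-finger parallel gripper is mounted at the origin on the work surface. World frame = base frame: x ahead of the robot, y to its left, z up, the work surface at z = 0. Lengths are in mm, angles in rad, forces in N, time in s.
With the tool pointing down it reaches from about 300 to 775 mm from the base axis. Payload 14.6 kg.
Tool frame: the origin (TCP) lies at the very end of the fingers, on their centre line; the grasp point (between the pads) lies 19 mm behind it (manip.grip_point_offset is the distance from the TCP to the grasp point, in mm); z points along the fingers, y is the line along which they close (so a half turn about z gives the same grasp; the last joint's range is limited). The gripper opens to 94 mm and grips with 3 to 60 N. Pads are 16 mm wide; open, the fingers measure 119 mm over their backs; the gripper's body (75 mm by 177 mm) begins 78 mm behind the grasp point.
Start: joints at [-1.391, 0.3, 1.521, -0, 1.321, -0.067], TCP at [134.36, -533.326, 205.446] pointing down, gripper open.
Joint ranges: [-3.03, 3.03], [-0.79, 2.21], [0.23, 2.52], [-1.04, 4.18], [0, 3.07], [-2.55, 2.55]. Speed limits (rad/s): [2.22, 2.22, 2.57, 3.14, 3.14, 3.14].

INTERFACE

Orientations are given as [roll, pitch, yaw] about the fixed x, y, z axes, in that order (R = Rz(yaw) Ry(pitch) Rx(roll)).
In Python, from cell import telemetry, eyes, manip gives the robot as it stands.
- The arm moves only by the tool play_rows, never from a script. Its arguments are lists of equal length, an entry for each row: "translation": the shift along the world's x, y, z in m, a list of three; "yaw": the turn about the world's z in rad. A call has 1 to 12 rows; each row is the pose to reach, as a shift and turn from the pose commanded when the call began; what a row does not reach only later rows make up. A row lasts 1/8 s, in which the tool goes at most 62.5 mm and 10.7 degrees, less where a joint would pass 70% of its speed; a pose out of reach is approached as far as the arm can. A call with a gripper value outside its range is refused whole. "hand" is the opening, from 0 (shut) to 1 (fully open), set as the call begins (left out, the last holds). The fingers move at their own pace and stop on an object; "force" is the grip in N (left out, the last holds). Time passes only in rows, so rows that repeat a pose let the fingers close. It gives the time, the measured TCP pose, the force, the opening and the grip force at its end, in the units of the state.
- telemetry.read_state(): the state, without advancing time (a new reading comes with each control period).
- eyes.camera(name): name is "scene" or "top"; returns a dict with "pixels" (480x640x3 uint8, red, green, blue), "fx", "fy", "cx", "cy" (pixels), "cam_to_world" (4x4, takes a point from camera to world coordinates). Camera axes: x right, y up, looking along -z (the intrinsics and any distortion apply to the point x, -y, -z); pixel columns grow to the right and rows downward; lengths in mm; the calibration is good to about 2 mm. A picture is of the moment at which its call begins. There is no depth.
- manip.sign_off(): hands the job in; it is judged then, once.
The state is a dict: "clock": time; "joints": joint angles; "qd": joint speeds; "effort": joint torques, N m; "eef_pos": TCP position; "eef_rot": TCP orientation; "wrist_force": force on the tool from outside, world axes, zero at the start; "moment": the same for the moment, N m; "finger_gap": finger opening in mm; "finger_force": force on a finger pad.
Only numpy, scipy, OpenCV 4.12 (cv2) and the standard library are available. Lean on these libraries where they do the work, as an engineer would, in place of code of your own. Each camera call takes 0.05 s, during which the arm holds its last target. There are 200 camera calls.

## Working session

There is one attempt and no reset: what is moved stays moved. The work goes in short steps, Python scripts to look and compute and a tool call to move; the robot and the scene stay as the last step left them, time stands still between calls to the robot, and variables do not carry over. Pictures are saved under pics/ and viewed, at most 10 in all, crops included, and the job is handed in when it is done.

Besides the shell and the picture viewer there is one more tool, called after ">>>" as name([rows], argument=value, ...), one row to a line, values as JSON. play_rows: Moves the arm, as the interface text tells. Its arguments: {"type":"object","properties":{"translation":{"type":"array","items":{"type":"array","items":{"type":"number"}}},"yaw":{"type":"array","items":{"type":"number"}},"hand":{"type":"number"},"force":{"type":"number"}},"required":["translation","yaw"]}

```bash
mkdir -p pics; ls; python3 - <<'E'
from cell import telemetry, eyes, manip
import cv2,numpy as np
for n in("scene","top"):
    c=eyes.camera(n); cv2.imwrite(f"pics/{n}0.png",c["pixels"][:,:,::-1])
    print(n,{k:(np.round(v,3).tolist() if k!="pixels" else 0) for k,v in c.items()})
print(manip.grip_point_offset,telemetry.read_state())
E
```

```text
pics
scene {'pixels': 0, 'fx': 447.653, 'fy': 447.653, 'cx': 319.756, 'cy': 244.503, 'cam_to_world': [[-0.867, -0.297, 0.399, 1012.985], [0.497, -0.534, 0.683, 960.015], [0.011, 0.791, 0.611, 994.6], [0.0, 0.0, 0.0, 1.0]]}
top {'pixels': 0, 'fx': 614.31, 'fy': 614.31, 'cx': 321.146, 'cy': 241.161, 'cam_to_world': [[-0.011, 0.99, -0.142, 277.133], [-1.0, -0.011, -0.004, 37.65], [-0.005, 0.142, 0.99, 1571.068], [0.0, 0.0, 0.0, 1.0]]}
18.8 {'clock': 0.1, 'joints': array([-1.39057962e+00,  3.00438926e-01,  1.52151886e+00,  2.59237869e-05,
        1.32071045e+00, -6.66341249e-02]), 'qd': array([ 6.65476559e-05, -2.25360990e-03, -1.72300501e-03,  1.26765015e-03,
        9.78486124e-04,  2.26835128e-03]), 'effort': array([ 2.07004960e-03, -5.32642722e+01, -3.53283191e+01,  7.09267915e-02,
        2.35034258e-02, -7.09016649e-05]), 'eef_pos': array([ 134.33596077, -533.09583652,  204.93030195]), 'eef_rot': array([-3.14052113e+00, -9.66719890e-05,  2.46844347e-01]), 'wrist_force': array([-0.53053825,  0.69229245,  0.47443234]), 'moment': array([-0.00382678,  0.02601961, -0.00911355]), 'finger_force': 0.0, 'finger_gap': 93.77520075352642}
```

View pics/scene0.png

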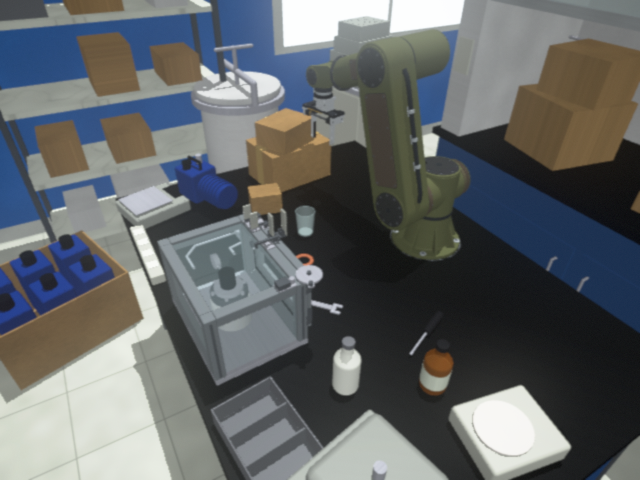

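View pics/top0.png

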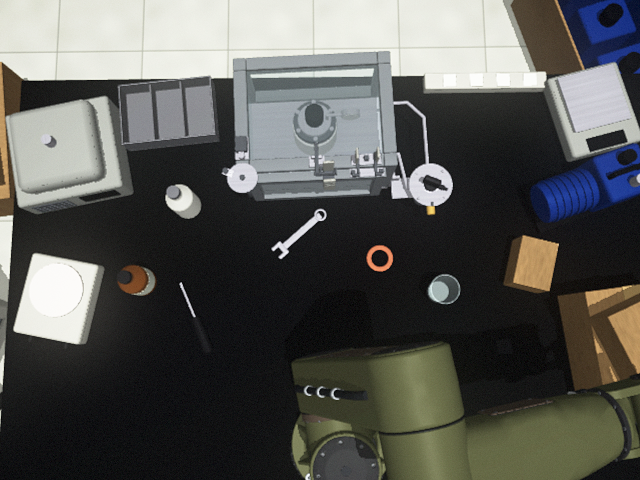

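The top view shows the guard at about px (235–395, 55–198), the hinge disc near (241,178), the squeeze handle near (325,172), the catch near (368,163) and the vent plate at (431,184). I'll zoom into these.

```bash
python3 - <<'E'
import cv2,numpy as np
a=cv2.imread("pics/top0.png"); b=cv2.imread("pics/scene0.png")
cv2.imwrite("pics/ct.png",cv2.resize(a[130:220,220:460],(800,300),interpolation=cv2.INTER_CUBIC))
cv2.imwrite("pics/cs.png",cv2.resize(b[190:330,220:350],(557,600),interpolation=cv2.INTER_CUBIC))
E
```

```text
(no output)
```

View pics/ct.png

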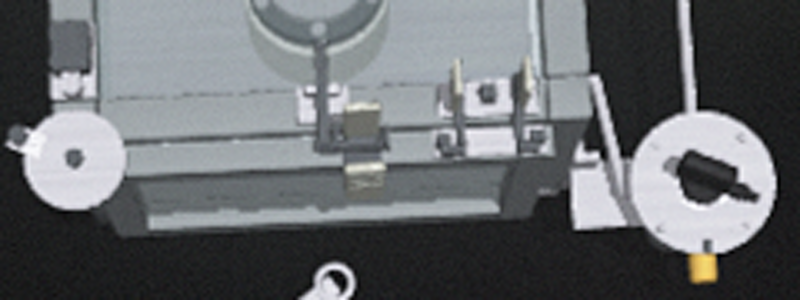

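View pics/cs.png

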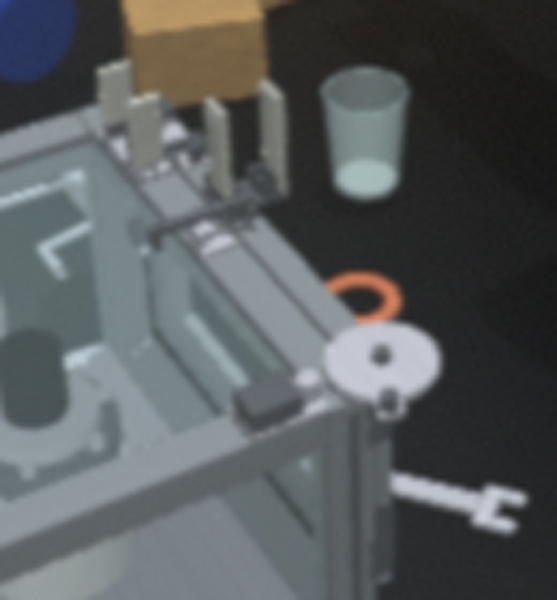

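The crops show, in full-image pixels:
- **Catch tabs:** tops near (357,153) and (378,153).
- **Handle plates:** tops at about rows 161–166 and 180, col 329.
- **Vent:** axis (431,184.6), rib (432.4,204), nose towards (448,188).
- **Hinge:** disc (242,177).

Next I triangulate these.

```bash
cat > h.py <<'E'
import numpy as np
from cell import eyes
def ray(c,u,v):
    M=np.array(c["cam_to_world"]); d=M[:3,:3]@[(u-c["cx"])/c["fx"],-(v-c["cy"])/c["fy"],-1]
    return M[:3,3],d/np.linalg.norm(d)
def plane(c,u,v,z):
    o,d=ray(c,u,v); return o+d*(z-o[2])/d[2]
def tri(c1,p1,c2,p2):
    o,d=ray(c1,*p1);q,e=ray(c2,*p2)
    s,t=np.linalg.lstsq(np.stack([d,-e],1),q-o,rcond=None)[0]
    a,b=o+s*d,q+t*e; return (a+b)/2,np.linalg.norm(a-b)
def proj(c,p):
    M=np.array(c["cam_to_world"]); q=M[:3,:3].T@(np.array(p)-M[:3,3])
    return np.array([c["cx"]-c["fx"]*q[0]/q[2],c["cy"]+c["fy"]*q[1]/q[2]])
E
python3 - <<'E'
from h import *
np.set_printoptions(precision=1,suppress=True)
t=eyes.camera("top");s=eyes.camera("scene")
T=lambda u,v:(220+u/3.3333,130+v/3.3333)
S=lambda u,v:(220+u/4.285,190+v/4.285)
for n,a,b in[("catchL",(457,78),(145,97)),("catchR",(526,76),(115,65)),("rear",(363,104),(216,102)),("front",(363,168),(271,84)),("disc",(74,158),(382,355))]:
    print(n,*tri(t,T(*a),s,S(*b)))
print("hinge245",plane(t,*T(74,158),245))
for z in(180,200,220,240,260): print("vent",z,plane(t,*T(704,182),z),plane(t,*T(708,246),z), plane(t,*T(760,195),z), proj(s,plane(t,*T(704,182),z)))
w=[plane(t,*T(x,182),220) for x in(632,776)];print("plate diam@220",np.linalg.norm(w[0]-w[1]))
a,b=plane(t,234,59,245),plane(t,388,51.5,245);d=a-b;print("back",a,b,np.linalg.norm(d),"yaw",np.arctan2(-d[0],d[1]))
a,b=plane(t,*T(110,168),245),plane(t,*T(550,150),245);d=a-b;print("gate front edge",a,b,np.linalg.norm(d),"yaw",np.arctan2(-d[0],d[1]))
E
```

```text
catchL [647.  -36.2 297.8] 2.061566444265503
catchR [648.6 -80.8 297.7] 0.3206592178876169
rear [623.4  24.8 322. ] 3.0616903909707385
front [583.4  24.7 322.4] 0.30386532212814643
disc [609.1 215.6 250.8] 2.4805639727266975
hinge245 [611.6 215.7 245. ]
vent 180 [ 605.6 -213.7  180. ] [ 560.3 -214.8  180. ] [ 595.9 -252.2  180. ] [246.6 212.9]
vent 200 [ 600.9 -210.1  200. ] [ 556.2 -211.2  200. ] [ 591.3 -248.   200. ] [247.8 207.9]
vent 220 [ 596.2 -206.4  220. ] [ 552.2 -207.5  220. ] [ 586.8 -243.8  220. ] [249.1 202.8]
vent 240 [ 591.5 -202.8  240. ] [ 548.1 -203.9  240. ] [ 582.2 -239.7  240. ] [250.3 197.6]
vent 260 [ 586.7 -199.2  260. ] [ 544.  -200.3  260. ] [ 577.6 -235.5  260. ] [251.7 192.3]
plate diam@220 97.08129697461828
back [888.6 236.4 245. ] [ 902.  -114.8  245. ] 351.4681586323342 yaw 0.03817702825393893
gate front edge [604.5 191.7 245. ] [ 613.3 -100.6  245. ] 292.4174049627016 yaw 0.02981945541997729
```

```bash
python3 - <<'E'
from h import *
import cv2
t=eyes.camera("top");s=eyes.camera("scene")
p=t["pixels"];x0,y0=400,155
g=cv2.resize(p[y0:215,x0:465],None,fx=8,fy=8,interpolation=cv2.INTER_CUBIC)
gr=cv2.cvtColor(g,cv2.COLOR_RGB2GRAY)
m=((gr>110)&(np.ptp(g.astype(int),axis=2)<60)).astype(np.uint8)
m=cv2.morphologyEx(m,cv2.MORPH_OPEN,np.ones((60,60)))
c=max(cv2.findContours(m,0,1)[0],key=cv2.contourArea)
pts=c[:,0]; h=cv2.convexHull(c)
e=cv2.fitEllipse(pts[pts[:,0]>np.median(pts[:,0])-40]); print("plate ell",e[0][0]/8+x0,e[0][1]/8+y0,np.array(e[1])/8,e[2])
g2=g.copy(); cv2.ellipse(g2,e,(255,0,0),1)
b=cv2.resize(s["pixels"][185:255,215:305],None,fx=5.5,fy=5.5,interpolation=cv2.INTER_CUBIC)
H=max(g2.shape[0],b.shape[0]);out=np.zeros((H,g2.shape[1]+b.shape[1],3),np.uint8)
g2=cv2.resize(g2,None,fx=.57,fy=.57)
out=np.zeros((max(g2.shape[0],b.shape[0]),g2.shape[1]+b.shape[1],3),np.uint8)
out[:g2.shape[0],:g2.shape[1]]=g2;out[:b.shape[0],g2.shape[1]:]=b
print(out.shape,g2.shape);cv2.imwrite("pics/v.png",out[:,:,::-1])
E
```

```text
plate ell 436.8728485107422 184.21736526489258 [26.9186554  44.17271423] 1.7461079359054565
(385, 791, 3) (274, 296, 3)
```

View pics/v.png

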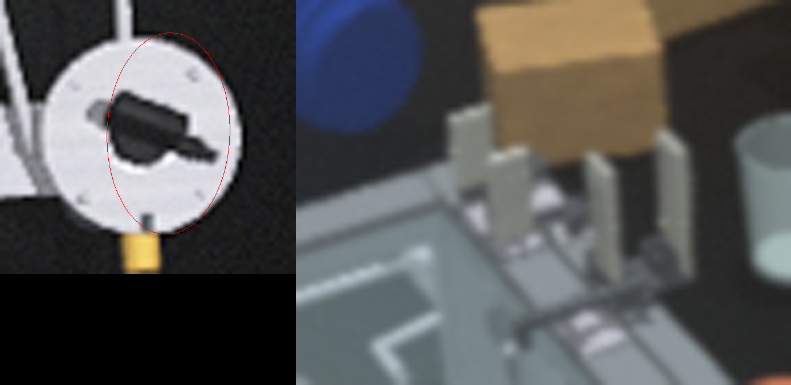

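The left half shows the vent plate centred at about (431.0,184.7), 43.6 px across, with the rib at (432,203) and the nose tip at (447,189). The scene view hides the plate behind the guard; only the pipe shows through the pane. I'll use the pipe to narrow down the height.

```bash
python3 - <<'E'
from h import *
import cv2
np.set_printoptions(precision=1,suppress=True)
t=eyes.camera("top");s=eyes.camera("scene")
for p in[(427,160),(426,140),(425,120),(410,103),(398,103)]:
    print(p,[proj(s,plane(t,*p,z)) for z in(60,90,120,150,180)])
# plate radius: radial edge positions from gray gradient
g=cv2.GaussianBlur(cv2.cvtColor(t["pixels"],cv2.COLOR_RGB2GRAY),(0,0),0.7).astype(np.float32)
E=[]
for a in np.deg2rad(np.arange(0,360,4)):
    r=np.arange(17,27,.1);x=431+r*np.cos(a);y=184.6+r*np.sin(a)
    v=cv2.remap(g,x.astype(np.float32)[None],y.astype(np.float32)[None],1)[0]
    k=np.argmin(np.gradient(v))
    if v[max(k-15,0)]>140 and v[min(k+15,99)]<50: E.append((x[k],y[k]))
E=np.array(E,np.float32)
for i in range(2):
    e=cv2.fitEllipse(E); th=np.deg2rad(e[2]);d=(E-e[0])@np.array([[np.cos(th),-np.sin(th)],[np.sin(th),np.cos(th)]])
    q=np.hypot(d[:,0]/e[1][0]*2,d[:,1]/e[1][1]*2);print(len(E),e,q.std());E=E[abs(q-1)<.03]
for z in(90,110,130,150,170,190):
    W=np.array([plane(t,*p,z)[:2] for p in E]);A=np.c_[2*W,np.ones(len(W))];c=np.linalg.lstsq(A,(W**2).sum(1),rcond=None)[0]
    R=np.sqrt(c[2]+c[0]**2+c[1]**2);rib=plane(t,432.1,203.4,z);print(z,c[:2],"diam",2*R,"rib",np.hypot(*(rib[:2]-c[:2])))
E
```

```text
(427, 160) [array([222.7, 248. ]), array([224.5, 241. ]), array([226.4, 233.9]), array([228.4, 226.5]), array([230.4, 219. ])]
(426, 140) [array([207.7, 252.9]), array([209.7, 245.7]), array([211.8, 238.4]), array([213.8, 230.9]), array([216. , 223.2])]
(425, 120) [array([192.2, 257.9]), array([194.3, 250.6]), array([196.5, 243.2]), array([198.8, 235.5]), array([201.1, 227.7])]
(410, 103) [array([181.5, 268.8]), array([183.8, 261.2]), array([186.2, 253.4]), array([188.6, 245.5]), array([191. , 237.3])]
(398, 103) [array([184.2, 274.4]), array([186.5, 266.7]), array([188.9, 258.8]), array([191.3, 250.6]), array([193.8, 242.3])]
59 ((430.2816467285156, 184.35885620117188), (42.831520080566406, 44.1845817565918), 105.39537811279297) 0.00920516025074433
59 ((430.2816467285156, 184.35885620117188), (42.831520080566406, 44.1845817565918), 105.39537811279297) 0.00920516025074433
90 [ 627.9 -227.8] diam 108.34605069233989 rib 48.31011804800421
110 [ 623.1 -224.2] diam 106.88297059533372 rib 47.65774934837229
130 [ 618.4 -220.6] diam 105.41989049832213 rib 47.005380648739674
150 [ 613.7 -217. ] diam 103.95681040130712 rib 46.35301194910683
170 [ 608.9 -213.5] diam 102.49373030429821 rib 45.700643249474275
190 [ 604.2 -209.9] diam 101.03065020727969 rib 45.04827454984137
```

>>> play_rows([
  [0.02,0.013,0.03],
  [0.06,0.04,0.06],
  [0.1,0.065,0.08],
  [0.15,0.097,0.08],
  [0.2,0.13,0.08],
  [0.25,0.162,0.08],
  [0.3,0.195,0.08],
  [0.35,0.227,0.08],
  [0.4,0.26,0.08],
  [0.44,0.286,0.08],
  [0.47,0.305,0.08],
  [0.482,0.314,0.08],
], yaw=[0.03,0.1,0.18,0.28,0.38,0.48,0.58,0.68,0.78,0.87,0.93,0.953], hand=0.55, force=25)

```text
clock: 1.9
eef_pos: [617.3, -218.2, 284.8]
eef_rot: [-3.141, -0.0, 1.202]
wrist_force: [-0.5, 0.1, 0.4]
finger_gap: 52.0
finger_force: 0.0
```

>>> play_rows([
  [0,0,-0.03],
  [0,0,-0.06],
  [0,0,-0.085],
  [0,0,-0.1],
  [0,0,-0.11],
  [0,0,-0.115],
  [0,0,-0.12],
  [0,0,-0.12],
], yaw=[0,0,0,0,0,0,0,0])

```text
clock: 2.9
eef_pos: [616.4, -219.3, 165.5]
eef_rot: [3.142, 0.0, 1.2]
wrist_force: [-0.3, -0.4, -0.3]
finger_gap: 51.4
finger_force: 0.0
```

```bash
python3 - <<'E'
from h import *
import cv2
t=eyes.camera("top")
cv2.imwrite("pics/d.png",cv2.resize(t["pixels"][120:230,350:480],None,fx=5,fy=5,interpolation=cv2.INTER_CUBIC)[:,:,::-1])
print(proj(t,[617.3,-218.2,165]),proj(t,[617.3,-218.2,137]))
E
```

```text
[431.8508284 181.2021336] [429.81908815 183.99609426]
```

View pics/d.png

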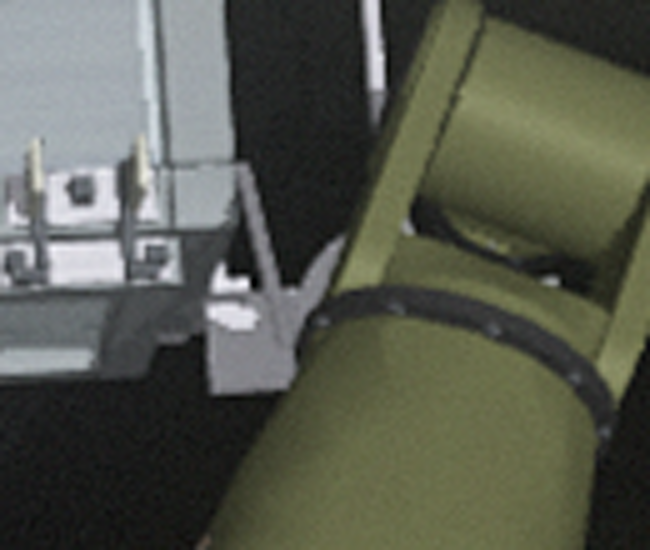

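The arm hides the vent. I'll feel for the plate in a guarded descent.

>>> play_rows([
  [0,0,-0.003],
  [0,0,-0.006],
  [0,0,-0.009],
  [0,0,-0.012],
  [0,0,-0.014],
  [0,0,-0.014],
], yaw=[0,0,0,0,0,0])

```text
clock: 3.7
eef_pos: [616.3, -219.3, 151.3]
eef_rot: [-3.141, 0.0, 1.2]
wrist_force: [-0.0, -0.6, -0.6]
finger_gap: 51.6
finger_force: 0.0
```

>>> play_rows([
  [0,0,-0.002],
  [0,0,-0.004],
  [0,0,-0.006],
  [0,0,-0.006],
], yaw=[0,0,0,0])

```text
clock: 4.2
eef_pos: [616.4, -219.3, 145.4]
eef_rot: [3.142, -0.0, 1.2]
wrist_force: [0.2, 0.1, -0.2]
finger_gap: 51.9
finger_force: 0.0
```

>>> play_rows([
  [0,0,-0.001],
  [0,0,-0.002],
  [0,0,-0.003],
  [0,0,-0.004],
], yaw=[0,0,0,0])

```text
clock: 4.7
eef_pos: [616.5, -219.4, 145.1]
eef_rot: [3.139, 0.0, 1.2]
wrist_force: [-15.2, 6.0, 32.9]
finger_gap: 51.4
finger_force: 16.4
```

>>> play_rows([
  [0,0,-0.001],
  [0,0,-0.002],
  [0,0,-0.003],
], yaw=[0,0,0])

```text
clock: 5.08
eef_pos: [616.6, -219.4, 144.9]
eef_rot: [3.138, 0.0, 1.2]
wrist_force: [-25.8, 10.1, 52.8]
finger_gap: 51.5
finger_force: 26.9
```

Contact at z≈145, so that is the plate. I'll back up to TCP z≈157 and pinch the bar.

>>> play_rows([
  [0,0,0.008],
  [-0.001,0,0.016],
  [-0.002,0,0.0185],
  [-0.002,0,0.0185],
], yaw=[0,0,0,0])

```text
clock: 5.58
eef_pos: [614.3, -219.3, 156.7]
eef_rot: [-3.141, -0.0, 1.2]
wrist_force: [0.4, 0.7, 1.1]
finger_gap: 51.5
finger_force: 0.0
```

>>> play_rows([
  [0,0,0],
  [0,0,0],
  [0,0,0],
  [0,0,0],
  [0,0,0],
  [0,0,0],
], yaw=[0,0,0,0,0,0], hand=0, force=8)

```text
clock: 6.32
eef_pos: [613.8, -219.2, 156.9]
eef_rot: [-3.14, 0.0, 1.2]
wrist_force: [-5.5, 1.2, 2.3]
finger_gap: 13.8
finger_force: 8.0
```

>>> play_rows([
  [-0.001,0.0003,0],
  [-0.0015,0.0005,0],
  [-0.0015,0.0005,0],
], yaw=[0,0,0], force=20)

```text
clock: 6.7
eef_pos: [613.6, -219.2, 156.9]
eef_rot: [3.139, 0.0, 1.2]
wrist_force: [6.9, -3.9, -4.1]
finger_gap: 13.9
finger_force: 20.0
```

>>> play_rows([
  [0,0,0],
  [0,0,0],
  [0,0,0],
  [0,0,0],
  [0,0,0],
  [0,0,0],
], yaw=[-0.08,-0.18,-0.28,-0.38,-0.45,-0.45])

```text
clock: 7.45
eef_pos: [612.6, -218.5, 156.9]
eef_rot: [-3.14, 0.0, 0.75]
wrist_force: [-4.1, 3.6, 0.8]
finger_gap: 13.7
finger_force: 20.0
```

>>> play_rows([
  [0,0,0],
  [0,0,0],
  [0,0,0],
  [0,0,0],
  [0,0,0],
  [0,0,0],
  [0,0,0],
  [0,0,0],
  [0,0,0],
], yaw=[-0.08,-0.18,-0.28,-0.38,-0.48,-0.58,-0.66,-0.716,-0.716])

```text
clock: 8.57
eef_pos: [611.9, -216.6, 156.9]
eef_rot: [-3.138, 0.003, 0.036]
wrist_force: [-12.0, 14.9, 7.1]
finger_gap: 13.9
finger_force: 20.0
```

>>> play_rows([
  [-0.001,0.001,0],
  [-0.0015,0.002,0],
  [-0.0015,0.002,0],
], yaw=[0,0,0])

```text
clock: 8.95
eef_pos: [611.6, -216.5, 156.9]
eef_rot: [-3.141, -0.001, 0.035]
wrist_force: [2.0, 4.2, -1.0]
finger_gap: 14.2
finger_force: 20.0
```

>>> play_rows([
  [0,0,0],
  [0,0,0],
  [0,0,0],
  [0,0,0],
], yaw=[0,0,0,0], hand=0.5)

```text
clock: 9.45
eef_pos: [611.3, -217.0, 156.9]
eef_rot: [3.141, 0.0, 0.034]
wrist_force: [-0.1, 0.9, 0.4]
finger_gap: 46.3
finger_force: 0.0
```

>>> play_rows([
  [0,0,0.02],
  [0,0,0.06],
  [0,0,0.11],
  [0,0,0.16],
  [-0.03,0,0.2],
  [-0.08,0,0.21],
  [-0.14,0,0.21],
  [-0.2,0,0.21],
  [-0.24,0,0.21],
  [-0.24,0,0.21],
], yaw=[0,0,0,0,0,0,0,0,0,0])

```text
clock: 10.7
eef_pos: [369.8, -216.9, 368.1]
eef_rot: [3.14, -0.002, 0.032]
wrist_force: [0.7, -0.2, 0.9]
finger_gap: 46.9
finger_force: 0.0
```

```bash
python3 - <<'E'
from h import *
import cv2
t=eyes.camera("top")
g=cv2.resize(t["pixels"][150:220,395:470],None,fx=8,fy=8,interpolation=cv2.INTER_CUBIC)
cv2.imwrite("pics/e.png",g[:,:,::-1])
E
```

```text
(no output)
```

View pics/e.png

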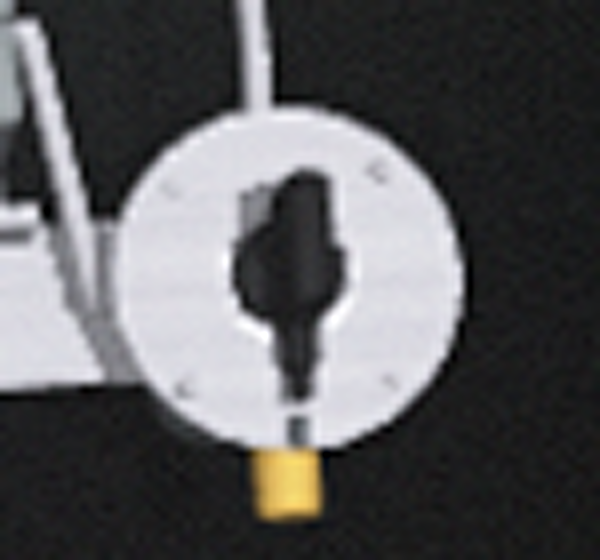

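The vent nose tip at (299,395) lines up with the rib at (298,432), so the vent is done. Next is the main catch at about (648,-58.5), with tab tops at z≈298.

>>> play_rows([
  [0.02,0.012,0],
  [0.06,0.035,0],
  [0.11,0.063,0],
  [0.16,0.092,0],
  [0.21,0.12,0],
  [0.25,0.143,0],
  [0.273,0.156,0],
  [0.278,0.1585,0],
  [0.278,0.1585,-0.02],
  [0.278,0.1585,-0.04],
  [0.278,0.1585,-0.05],
  [0.278,0.1585,-0.05],
], yaw=[0,0,0,0,0,0,0,0,0,0,0,0], hand=1)

```text
clock: 12.25
eef_pos: [649.2, -58.5, 316.7]
eef_rot: [-3.141, 0.001, 0.034]
wrist_force: [0.6, 0.5, 1.3]
finger_gap: 94.0
finger_force: 0.0
```

>>> play_rows([
  [0,0,-0.01],
  [0,0,-0.022],
  [0,0,-0.034],
  [0,0,-0.044],
  [0,0,-0.05],
  [0,0,-0.052],
  [0,0,-0.052],
], yaw=[0,0,0,0,0,0,0])

```text
clock: 13.12
eef_pos: [649.4, -58.3, 265.1]
eef_rot: [3.142, -0.0, 0.034]
wrist_force: [0.7, -0.5, -0.2]
finger_gap: 93.9
finger_force: 0.0
```

>>> play_rows([
  [0,0,0],
  [0,0,0],
  [0,0,0],
  [0,0,0],
  [0,0,0],
  [0,0,0],
  [0,0,0],
  [0,0,0],
  [0,0,0],
], yaw=[0,0,0,0,0,0,0,0,0], hand=0, force=25)

```text
clock: 14.25
eef_pos: [649.6, -56.9, 265.2]
eef_rot: [-3.139, -0.001, 0.035]
wrist_force: [1.6, 7.1, 1.9]
finger_gap: 27.7
finger_force: 25.0
```

>>> play_rows([
  [0,0,0],
  [0,0,0],
  [0,0,0],
  [0,0,0],
  [0,0,0.02],
  [0,0,0.06],
  [0,0,0.1],
  [-0.03,-0.02,0.115],
  [-0.08,-0.055,0.115],
  [-0.14,-0.1,0.115],
  [-0.19,-0.14,0.115],
  [-0.22,-0.16,0.115],
], yaw=[0,0,0,0,0,0,0,0.15,0.3,0.45,0.6,0.75], hand=1)

```text
clock: 15.75
eef_pos: [427.2, -219.6, 380.1]
eef_rot: [3.141, 0.001, 0.788]
wrist_force: [-0.2, -0.2, -0.5]
finger_gap: 94.4
finger_force: 0.0
```

```bash
python3 - <<'E'
from h import *
import cv2
t=eyes.camera("top");s=eyes.camera("scene")
a=cv2.resize(t["pixels"][135:215,220:410],(780,328),interpolation=cv2.INTER_CUBIC)
b=cv2.resize(s["pixels"][185:250,230:320],(360,260),interpolation=cv2.INTER_CUBIC)
o=np.zeros((590,780,3),np.uint8);o[:328]=a;o[330:,:360]=b
cv2.imwrite("pics/f.png",o[:,:,::-1])
E
```

```text
(no output)
```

View pics/f.png

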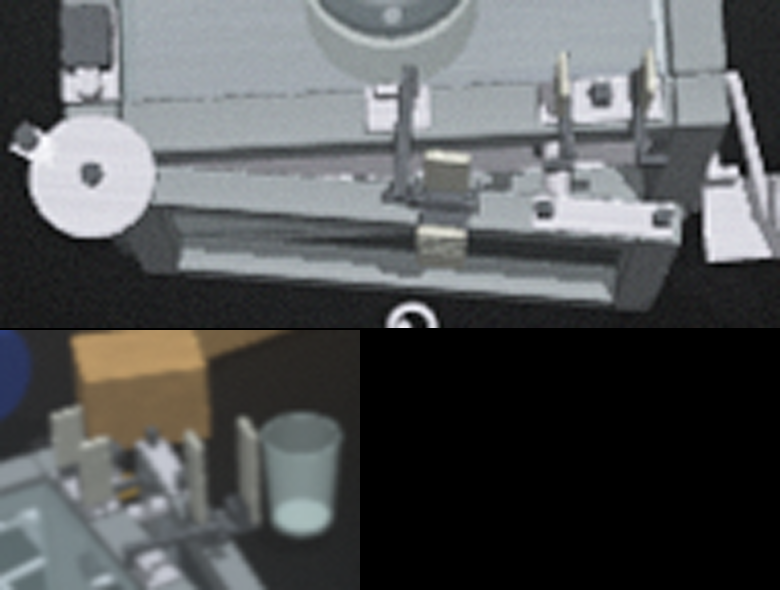

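The gate has kicked out onto the safety catch. In full-image pixels the rear plate top is at about (329.5,172.5) and the front plate top at about (327.5,190.5).

```bash
python3 - <<'E'
from h import *
np.set_printoptions(precision=1,suppress=True)
t=eyes.camera("top");s=eyes.camera("scene")
T=lambda u,v:(220+u/4.105,135+v/4.1)
S=lambda u,v:(230+u/4,185+v/4)
for n,a,b in[("rear",(449,154),(194,104)),("front",(441,229),(247,90)),("disc",(92,175),(0,0))]:
    print(n,*tri(t,T(*a),s,S(*b)),plane(t,*T(*a),324),plane(t,*T(*a),250))
E
```

```text
rear [598.9  24.1 322.8] 2.9363583504678017 [599.9  23.4 324. ] [619.   22.5 250. ]
front [560.1  28.4 324.2] 1.8453840173563993 [560.9  27.9 324. ] [577.8  27.3 250. ]
disc [653.9 147.4 468.8] 208.9277341921085 [591.1 204.6 324. ] [609.7 214.6 250. ]
```

>>> play_rows([
  [0.01,0.017,0],
  [0.03,0.052,0],
  [0.055,0.095,0],
  [0.08,0.138,0],
  [0.105,0.181,0],
  [0.125,0.215,0],
  [0.138,0.238,0],
  [0.143,0.2464,0],
  [0.143,0.2464,0],
], yaw=[0.05,0.15,0.27,0.39,0.51,0.61,0.67,0.69,0.69])

```text
clock: 17.08
eef_pos: [572.5, 28.5, 379.5]
eef_rot: [-3.141, 0.0, 1.473]
wrist_force: [-0.6, -0.9, 0.2]
finger_gap: 94.1
finger_force: 0.0
```

>>> play_rows([
  [0,0,-0.02],
  [0,0,-0.04],
  [0,0,-0.055],
  [0,0,-0.068],
  [0,0,-0.078],
  [0,0,-0.086],
  [0,0,-0.09],
  [0,0,-0.09],
], yaw=[0,0,0,0,0,0,0,0])

```text
clock: 18.08
eef_pos: [572.4, 28.1, 289.9]
eef_rot: [3.142, 0.0, 1.474]
wrist_force: [1.7, -0.2, -0.5]
finger_gap: 93.7
finger_force: 0.0
```

>>> play_rows([
  [-0.002,-0.001,0],
  [-0.002,-0.001,0],
  [-0.002,-0.001,0],
  [-0.002,-0.001,0],
  [-0.002,-0.001,0],
  [-0.002,-0.001,0],
  [-0.002,-0.001,0],
  [-0.002,-0.001,0],
], yaw=[0,0,0,0,0,0,0,0], hand=0, force=30)

```text
clock: 19.08
eef_pos: [576.6, 26.6, 289.9]
eef_rot: [3.125, -0.001, 1.473]
wrist_force: [60.9, -0.8, -16.9]
finger_gap: 47.0
finger_force: 29.9
```

The lever appears loaded by an outward net push (about 60 N). I'll relieve it by shifting the tool towards +x in small steps.

>>> play_rows([
  [0.001,0,0],
  [0.002,0,0],
  [0.003,0,0],
  [0.003,0,0],
], yaw=[0,0,0,0])

```text
clock: 19.58
eef_pos: [578.4, 26.5, 290.0]
eef_rot: [3.128, -0.001, 1.473]
wrist_force: [47.3, -2.2, -13.4]
finger_gap: 43.7
finger_force: 29.9
```

>>> play_rows([
  [0.001,0,0],
  [0.002,0,0],
  [0.003,0,0],
  [0.003,0,0],
], yaw=[0,0,0,0])

```text
clock: 20.08
eef_pos: [575.8, 26.7, 289.9]
eef_rot: [-3.14, 0.001, 1.474]
wrist_force: [-7.4, -3.3, -1.9]
finger_gap: 35.1
finger_force: 32.9
```

The lever is now about 10 mm in with little net force. Next I compute the swing arc.

```bash
python3 - <<'E'
import numpy as np
v=np.array([-33.7,-188.3])
P=lambda d:np.array([[np.cos(d),np.sin(d)],[-np.sin(d),np.cos(d)]])@v
for s,st in[(0,[.02,.05,.09,.13,.17,.2,.2]),(.2,np.arange(.05,.56,.05)),(.75,np.arange(.05,.61,.05)),(1.35,[.05,.1,.15,.2,.25,.3,.33,.35,.35])]:
    print(s,[[*np.round((P(s+d)-P(s))/1000,4).tolist(),0] for d in st],np.round(-np.array(st),3).tolist())
E
```

```text
0 [[-0.0038, 0.0007, 0], [-0.0094, 0.0019, 0], [-0.0168, 0.0038, 0], [-0.0241, 0.006, 0], [-0.0314, 0.0084, 0], [-0.0367, 0.0104, 0], [-0.0367, 0.0104, 0]] [-0.02, -0.05, -0.09, -0.13, -0.17, -0.2, -0.2]
0.2 [[-0.0088, 0.0037, 0], [-0.0174, 0.0079, 0], [-0.0258, 0.0125, 0], [-0.0339, 0.0175, 0], [-0.0418, 0.023, 0], [-0.0494, 0.0288, 0], [-0.0567, 0.0349, 0], [-0.0637, 0.0415, 0], [-0.0703, 0.0483, 0], [-0.0766, 0.0555, 0], [-0.0826, 0.063, 0]] [-0.05, -0.1, -0.15, -0.2, -0.25, -0.3, -0.35, -0.4, -0.45, -0.5, -0.55]
0.75 [[-0.0055, 0.0078, 0], [-0.0107, 0.0158, 0], [-0.0154, 0.0242, 0], [-0.0198, 0.0327, 0], [-0.0236, 0.0414, 0], [-0.0271, 0.0503, 0], [-0.0301, 0.0594, 0], [-0.0326, 0.0686, 0], [-0.0347, 0.078, 0], [-0.0363, 0.0874, 0], [-0.0374, 0.0969, 0], [-0.0381, 0.1064, 0]] [-0.05, -0.1, -0.15, -0.2, -0.25, -0.3, -0.35, -0.4, -0.45, -0.5, -0.55, -0.6]
1.35 [[-0.0002, 0.0096, 0], [0.0001, 0.0191, 0], [0.0009, 0.0287, 0], [0.0021, 0.0381, 0], [0.0039, 0.0475, 0], [0.0061, 0.0568, 0], [0.0076, 0.0624, 0], [0.0087, 0.066, 0], [0.0087, 0.066, 0]] [-0.05, -0.1, -0.15, -0.2, -0.25, -0.3, -0.33, -0.35, -0.35]
```

>>> play_rows([
  [-0.0038,0.0007,0],
  [-0.0094,0.0019,0],
  [-0.0168,0.0038,0],
  [-0.0241,0.006,0],
  [-0.0314,0.0084,0],
  [-0.0367,0.0104,0],
  [-0.0367,0.0104,0],
], yaw=[-0.02,-0.05,-0.09,-0.13,-0.17,-0.2,-0.2], force=35)

```text
clock: 20.95
eef_pos: [539.2, 37.0, 290.0]
eef_rot: [3.141, 0.001, 1.274]
wrist_force: [-2.6, -5.5, -2.0]
finger_gap: 34.7
finger_force: 37.2
```

>>> play_rows([
  [-0.0088,0.0037,0],
  [-0.0174,0.0079,0],
  [-0.0258,0.0125,0],
  [-0.0339,0.0175,0],
  [-0.0418,0.023,0],
  [-0.0494,0.0288,0],
  [-0.0567,0.0349,0],
  [-0.0637,0.0415,0],
  [-0.0703,0.0483,0],
  [-0.0766,0.0555,0],
  [-0.0826,0.063,0],
], yaw=[-0.05,-0.1,-0.15,-0.2,-0.25,-0.3,-0.35,-0.4,-0.45,-0.5,-0.55])

```text
clock: 22.32
eef_pos: [455.9, 99.9, 290.0]
eef_rot: [3.141, 0.003, 0.722]
wrist_force: [-7.8, -4.8, 0.9]
finger_gap: 34.7
finger_force: 37.0
```

>>> play_rows([
  [-0.0055,0.0078,0],
  [-0.0107,0.0158,0],
  [-0.0154,0.0242,0],
  [-0.0198,0.0327,0],
  [-0.0236,0.0414,0],
  [-0.0271,0.0503,0],
  [-0.0301,0.0594,0],
  [-0.0326,0.0686,0],
  [-0.0347,0.078,0],
  [-0.0363,0.0874,0],
  [-0.0374,0.0969,0],
  [-0.0381,0.1064,0],
], yaw=[-0.05,-0.1,-0.15,-0.2,-0.25,-0.3,-0.35,-0.4,-0.45,-0.5,-0.55,-0.6])

```text
clock: 23.82
eef_pos: [417.1, 207.0, 290.1]
eef_rot: [3.141, 0.004, 0.123]
wrist_force: [-13.7, -1.3, 5.2]
finger_gap: 34.9
finger_force: 36.4
```

>>> play_rows([
  [-0.0007,0.0096,0],
  [-0.0009,0.0191,0],
  [-0.0001,0.0287,0],
  [0.0011,0.0381,0],
  [0.0029,0.0475,0],
  [0.0051,0.0568,0],
  [0.0066,0.0624,0],
  [0.0077,0.066,0],
  [0.0077,0.066,0],
  [0.0077,0.066,0],
], yaw=[-0.05,-0.1,-0.15,-0.2,-0.25,-0.3,-0.33,-0.35,-0.35,-0.35])

```text
clock: 25.08
eef_pos: [425.2, 273.2, 290.1]
eef_rot: [3.141, 0.003, -0.225]
wrist_force: [-9.0, 2.4, 4.0]
finger_gap: 34.8
finger_force: 36.4
```

```bash
python3 - <<'E'
from h import *
import cv2
t=eyes.camera("top");s=eyes.camera("scene")
a=t["pixels"][40:320,80:480];b=s["pixels"][180:440,200:480]
o=np.zeros((280,680,3),np.uint8);o[:280,:400]=a;o[:260,400:]=b
cv2.imwrite("pics/g.png",cv2.resize(o,(800,329))[:,:,::-1])
E
```

```text
(no output)
```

View pics/g.png

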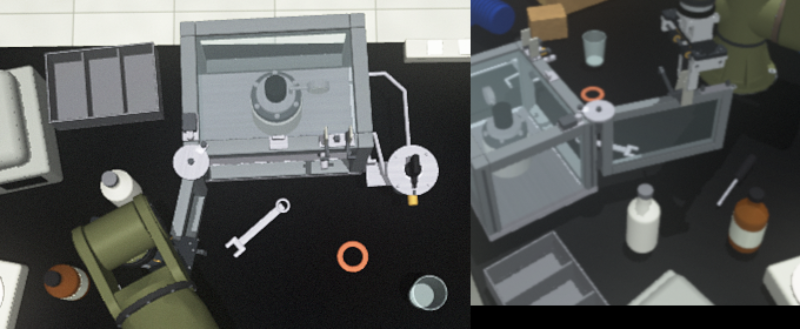

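The gate stands at about 1.83 rad, still held by the gripper. The vent is on its mark, and the spanner, ring, screwdriver, beaker and bottles look where they were. Handing in.

```bash
python3 -c "
from cell import manip
print(manip.sign_off())"
```

```text
the job is handed in; nothing more can be done
None
```

The job is handed in at about 25 s: the vent is on its mark, the main catch was released, and the gate is held wide at about 1.83 rad with the handle still gripped; nothing on the bench looks moved, though the fingertips pressed the vent plate at up to about 53 N while I felt for its height, and the wrist briefly read about 61 N at the handle squeeze.

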